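# Sort the day's silver castings at the jeweller's bench

### The job

Sort the five silver castings scattered on the bench: lay both ingots, the flat bar and the square rod, lengthwise in the oblong rolling-mill tray, lay both napkin rings, open ends up, on the floor of the steel bowl, and stand the sprue button, stub up, on the floor of the white melting dish. Things sharing a tray or bowl lie beside each other, not on top of one another. Set each piece down gently rather than dropping it, and leave the tray, bowl, dish, file and tweezers where they are.

Things in the scene. Friction and masses are not known exactly. Their poses are not given: they have to be found in the camera images.
- sheet_ingot: flat cast silver bar for rolling to sheet, 70 long x 26 wide x 10 thick mm, about 0.19 kg, lying flat on the bench. Origin at the centre of the solid (5 mm above the bench); x along its length, y across its width, z up.
- wire_ingot: slim square cast silver rod for rolling to wire, 84 long x 12 x 12 mm, about 0.125 kg, lying on the bench. Origin at the centre of the solid (6 mm up); x along its length, z up.
- plain_ring: plain silver napkin ring, 40 mm outside diameter, 3 mm wall, 20 mm high, lying with its open end up. Origin on its axis at half height (10 mm above what it lies on), z along the axis.
- plate_ring: silver napkin ring of the same size (40 mm outside diameter, 3 mm wall, 20 mm high) with a flat name plate, 26 mm wide and 20 mm high, on its own +x side; the plate's face is 22 mm from the axis. Lies with its open end up. Origin on its axis at half height (10 mm up), z along the axis. It can be gripped across the hoop along its y (40 mm).
- sprue_button: silver sprue button left from casting: a round foot, 40 mm across and 10 mm thick, tapering to an upright round stub, 15 mm thick, that reaches from 15 to 34 mm up. About 0.14 kg. Origin at the centre of its underside, z up the stub. It can be gripped by the stub.
- mill_tray: shallow oblong open steel tray for the rolling mill, 150 long x 114 wide x 12 high mm outside, walls and floor 3 mm thick; stands loose on the bench (0.45 kg). Origin at the centre of its underside, x along its length (which runs mostly left to right as the robot sees it), y across, z up.
- pickle_bowl: round open steel bowl, 136 mm across the rim, 36 mm high; inside, a flat floor about 112 mm across, 4 mm above the bench, and a wall 3 mm thick that flares up to 130 mm at the mouth. Loose, 0.35 kg. Origin at the centre of its underside, z up.
- melting_dish: thick white ceramic melting dish with a small pouring lip, 104 mm across the rim, 28 mm high; inside, a flat floor about 66 mm across, 8 mm above the bench, and a wall 7 mm thick that flares up to 90 mm at the mouth. Loose, 0.35 kg. Origin at the centre of its underside, z up; the lip is on its own +x side, outside the rim.
- flat_file: hand file, a bystander: wooden handle 90 x 18 x 16 mm and dark steel blade, 190 mm over all, lying loose on the bench. Origin near its middle, on the bench; x along it, blade to +x.
- tweezers: slim dark steel soldering tweezers, a bystander, 130 mm long, 6 mm high, lying loose on the bench. Origin at the middle, on the bench; x along them.
There are look-alikes about, which are no part of the job. Leave any yellow look-alike of the plate_ring alone.

How it is judged:
By the outcome, as a careful person would: the job done as asked, in the order asked, and still so for the second after the job is handed in, with the robot touching nothing.
It also fails if it takes over 112 s, if anything falls off the work surface, if the arm or the gripper's body presses on something with over 40 N, if the wrist force passes 120 N, or if a joint passes its speed limit or range.

### The arm

A 6-joint arm with a two-finger parallel gripper is mounted at the origin on the work surface. World frame = base frame: x ahead of the robot, y to its left, z up, the work surface at z = 0. Lengths are in m, angles in rad, forces in N, time in s.
With the tool pointing down it reaches from about 0.4 to 0.925 m from the base axis. Payload 12.5 kg.
Tool frame: the origin (TCP) lies at the centre of the arm's flange, where the gripper is bolted on; the fingertips stand 190 mm ahead of it and the grasp point (between the pads) lies 171 mm ahead of it; z points along the fingers, y is the direction in which the jaws open and shut (so a half turn about z gives the same grasp; the last joint's range is limited). The gripper opens to 95 mm and grips with 3 to 60 N. Pads are 20 mm wide; open, the fingers measure 119 mm over their backs; the gripper's body (75 mm by 180 mm) begins 59 mm behind the grasp point.
Start: joints at [-0.106, 0.491, 1.559, -0, 1.092, -0.106], TCP at [0.625, 0, 0.405] pointing down, gripper open.
Joint ranges: [-3.1, 3.1], [-0.84, 2.19], [0.05, 2.79], [-1.13, 4.28], [0.06, 2.93], [-2.69, 2.69]. Speed limits (rad/s): [2.22, 2.22, 2.79, 3.14, 3.14, 3.14].

### API

Orientations are given as a unit quaternion [w, x, y, z].
In Python, from rig import read_state, capture, get_calibration, close_job gives the robot as it stands.
- The arm moves only by the shell command python3 -m inch 'ROWS' [FORCE]. ROWS is JSON, a list of rows, each a list of 7 numbers: the turn, a rotation vector about the tool's x, y, z in rad, then the shift along the tool's x, y, z in m, then the opening, from 0 (shut) to 1 (fully open). In form: [[wx, wy, wz, dx, dy, dz, jaw], ...]. A call has 1 to 8 rows; each row shifts and turns the commanded pose from where the row before left it, along the tool's axes as they then stand; what a row does not reach is not made up. A row lasts 1/10 s, in which the tool goes at most 50 mm and 8.59 degrees, less where a joint would pass 70% of its speed; a pose out of reach is approached as far as the arm can. A call is refused whole if a number of a shift passes 0.05 or a number of a turn 0.15, either way. A call with a gripper value outside its range is refused whole. The fingers move at their own pace and stop on an object; FORCE is the grip in N (left out, the last holds). Time passes only in rows, so rows that do not move let the fingers close. It gives the time, the measured TCP pose, the force and the opening at its end, in the units of the state.
- read_state(): the state, without advancing time (a new reading comes with each control period).
- capture(name): name is "scene" or "side" or "wrist"; returns the picture (400x640x3 uint8, red, green, blue); there is no depth.
- get_calibration(name): a dict with "fovy" (degrees; the focal length in pixels is half the picture's height over the tangent of half this angle, whatever the lens; pixels are square), "cx", "cy" (the principal point, pixels), "origin" and "orientation" of the camera in the world; the wrist camera has in their place "tool_from_camera" (4x4, takes a point from camera to tool coordinates, whose origin is the TCP and whose axes are the flange's). Camera axes: x right, y up, looking along -z (the intrinsics and any distortion apply to the point x, -y, -z); pixel columns grow to the right and rows downward; lengths in m; the calibration is good to about 2 mm. The wrist camera is an equidistant fisheye: a pixel r from the principal point sees the ray r / f radians off the axis. A picture is of the moment at which its call begins: read the wrist's pose just before it. get_calibration takes no time and is no camera call.
- close_job(): hands the job in, once; it reports no verdict.
The state is a dict: "t": time; "joint_positions": joint angles; "joint_velocities": joint speeds; "tau": joint torques, N m; "ee_pos": TCP position; "ee_rot": TCP orientation; "force": force on the tool from outside, world axes, zero at the start; "torque": the same for the moment, N m; "width": finger opening in m.
Only numpy, scipy, OpenCV 4.12 (cv2) and the standard library are available. Lean on these libraries where they do the work, as an engineer would, in place of code of your own. Each camera call takes 0.05 s, during which the arm holds its last target.

## Working session

There is one attempt and no reset: what is moved stays moved. The work goes in short steps, Python scripts to look and compute and a shell command to move; the robot and the scene stay as the last step left them, time stands still between calls to the robot, and variables do not carry over. Pictures are saved under pics/ and viewed, and the job is handed in when it is done.

```bash
ls -la; mkdir -p pics; python3 - <<'E'
from rig import *
import cv2
for n in ("scene","side","wrist"):
    print(n,get_calibration(n))
s=read_state();print(s)
for n in ("scene","side","wrist"):
    cv2.imwrite(f"pics/{n}0.png",capture(n)[:,:,::-1])
E
```

```text
total 12
drwxr-xr-x  3 agent agent 4096 Dec  6 19:06 .
drwxr-xr-x 23 root  root  4096 Dec  6 19:06 ..
drwxr-xr-x  2 agent agent 4096 Dec  6 19:06 pics
scene {'fovy': 53.229444984240146, 'cx': 319.6207678843811, 'cy': 198.82751220258785, 'origin': array([1.22353156, 0.08070068, 0.78158459]), 'orientation': array([0.61976631, 0.23345661, 0.27663823, 0.69631819])}
side {'fovy': 57.08719403785661, 'cx': 312.06734109447797, 'cy': 203.96958756225575, 'origin': array([ 0.23683344, -0.68684157,  0.59039803]), 'orientation': array([ 0.86878851,  0.44280477, -0.09795747, -0.19883359])}
wrist {'fovy': 65.70646984690485, 'cx': 325.7650629339635, 'cy': 201.032348270916, 'tool_from_camera': array([[-2.93366783e-04,  9.63202954e-01,  2.68774967e-01,
         7.57331749e-02],
       [ 9.99999928e-01,  2.17628656e-04,  3.11584810e-04,
         4.56884596e-05],
       [ 2.41626275e-04,  2.68775039e-01, -9.63202949e-01,
         2.04346159e-02],
       [ 0.00000000e+00,  0.00000000e+00,  0.00000000e+00,
         1.00000000e+00]])}
{'t': 0.0, 'joint_positions': array([-1.05604080e-01,  4.91583776e-01,  1.55943230e+00, -1.27416303e-05,
        1.09168013e+00, -1.05633391e-01]), 'joint_velocities': array([-0.00013395,  0.0003229 , -0.00077498, -0.00069522,  0.00128907,
        0.00119205]), 'tau': array([-9.52334158e-04, -6.12640929e+01, -2.58175153e+01,  6.92750537e-02,
        4.83079045e-02, -1.38641695e-05]), 'ee_pos': array([6.24978790e-01, 2.14916023e-05, 4.04152488e-01]), 'ee_rot': array([-4.25570151e-04,  7.07094231e-01,  7.07119115e-01, -3.51254212e-04]), 'force': array([ 0.43389528, -0.61444462, -0.75853937]), 'torque': array([-0.01123989, -0.00152119, -0.00631964]), 'width': 0.09507830319820672}
```

View pics/scene0.png

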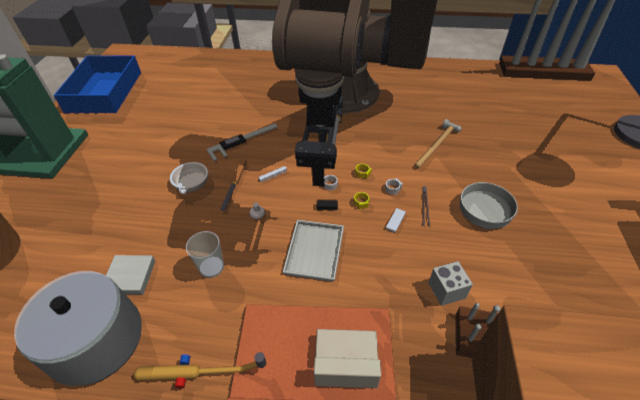

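View pics/side0.png

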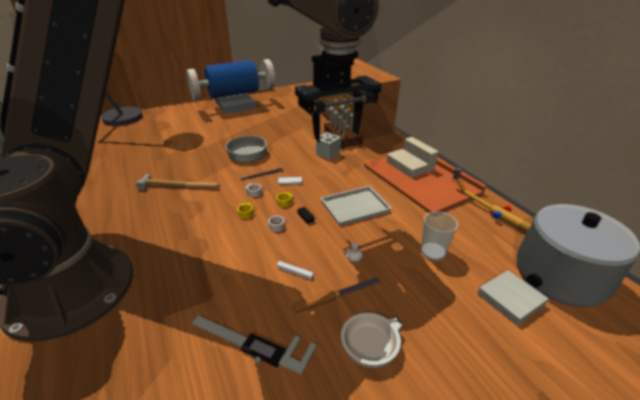

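View pics/wrist0.png

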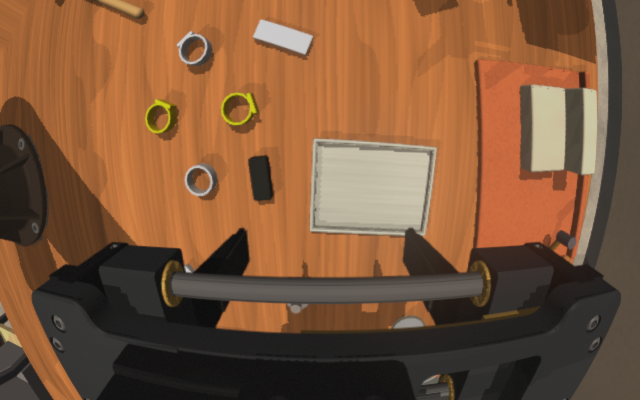

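The wrist, scene and side pictures agree on the layout. These are the candidates, by scene pixel:
- **Silver plain ring:** (331,182).
- **Silver plate ring:** (394,186). The yellow look-alikes at (363,171) and (362,201) are not wanted.
- **Flat bar:** (396,220). The black block at (327,204) and the white eraser or pad at (130,273) are not wanted.
- **Rod:** (273,174).
- **Sprue button:** (257,212).
- **Receptacles:** tray (315,250), bowl (488,205). The dish is (188,180); the cup at (205,252) is not.

Next I'll write helpers and take a first measurement.

```bash
cat > h.py <<'E'
import numpy as np, cv2
from scipy.spatial.transform import Rotation as R
from rig import *
def q2R(q): return R.from_quat([q[1],q[2],q[3],q[0]]).as_matrix()
def snap(name,file=None):
    s=read_state(); im=capture(name)
    if file: cv2.imwrite("pics/"+file,im[:,:,::-1])
    return im,s
def ray(name,uv,s=None):
    c=get_calibration(name); f=200/np.tan(np.radians(c['fovy'])/2)
    uv=np.atleast_2d(np.asarray(uv,float)); x=uv[:,0]-c['cx']; y=uv[:,1]-c['cy']
    if name=='wrist':
        r=np.hypot(x,y)+1e-9; th=r/f
        d=np.stack([np.sin(th)*x/r,-np.sin(th)*y/r,-np.cos(th)],1)
        T=c['tool_from_camera']; Rw=q2R(s['ee_rot'])
        return Rw@T[:3,3]+s['ee_pos'], d@(Rw@T[:3,:3]).T
    d=np.stack([x/f,-y/f,-np.ones_like(x)],1)
    return np.array(c['origin']), d@q2R(c['orientation']).T
def onplane(name,uv,z,s=None):
    o,d=ray(name,uv,s); t=(z-o[2])/d[:,2]; return o+d*t[:,None]
def proj(name,P,s=None):
    c=get_calibration(name); f=200/np.tan(np.radians(c['fovy'])/2); P=np.atleast_2d(P)
    if name=='wrist':
        T=c['tool_from_camera']; Rw=q2R(s['ee_rot']); Rc=Rw@T[:3,:3]; o=Rw@T[:3,3]+s['ee_pos']
    else: Rc=q2R(c['orientation']); o=c['origin']
    p=(P-o)@Rc; x,y,z=p[:,0],-p[:,1],-p[:,2]
    if name=='wrist':
        r=np.hypot(x,y)+1e-12; k=f*np.arctan2(r,z)/r
    else: k=f/z
    return np.stack([c['cx']+k*x,c['cy']+k*y],1)
E
python3 - <<'E'
from h import *
np.set_printoptions(precision=3,suppress=True)
s=read_state()
S={'plain':(331,182,.01),'plate':(394,186,.01),'bar':(396,220,.01),'rod':(273,174,.012),'button':(257,212,.02),'tray':(315,250,.005),'bowl':(488,204,.02),'dish':(188,180,.015)}
for k,v in S.items(): print('scene',k,onplane('scene',v[:2],v[2])[0])
D={'plain':(276,223,.01),'plate':(254,190,.01),'bar':(290,181,.01),'rod':(295,270,.012),'button':(354,253,.02),'tray':(355,205,.005),'bowl':(247,149,.02),'dish':(370,338,.015)}
for k,v in D.items(): print('side',k,onplane('side',v[:2],v[2])[0])
W={'plain':(200,181,.01),'plate':(195,49,.01),'bar':(283,37,.01),'tray':(373,187,.005)}
for k,v in W.items(): print('wrist',k,onplane('wrist',v[:2],v[2],s)[0])
p=onplane('wrist',[(315,140),(436,148),(427,235),(311,231)],.012,s);print(p)
print(np.linalg.norm(np.diff(p,axis=0),axis=1))
E
```

```text
scene plain [0.46  0.004 0.01 ]
scene plate [0.457 0.173 0.01 ]
scene bar [0.576 0.178 0.01 ]
scene rod [ 0.448 -0.16   0.012]
scene button [ 0.596 -0.17   0.02 ]
scene tray [ 0.684 -0.011  0.005]
scene bowl [0.506 0.408 0.02 ]
scene dish [ 0.499 -0.387  0.015]
side plain [0.462 0.    0.01 ]
side plate [0.46  0.166 0.01 ]
side bar [0.57  0.165 0.01 ]
side rod [ 0.44  -0.17   0.012]
side button [ 0.576 -0.187  0.02 ]
side tray [ 0.683 -0.015  0.005]
side bowl [0.512 0.396 0.02 ]
side dish [ 0.493 -0.381  0.015]
wrist plain [ 0.461 -0.001  0.01 ]
wrist plate [0.46  0.171 0.01 ]
wrist bar [0.573 0.176 0.01 ]
wrist tray [ 0.684 -0.012  0.005]
[[ 0.612  0.048  0.012]
 [ 0.763  0.041  0.012]
 [ 0.76  -0.075  0.012]
 [ 0.606 -0.068  0.012]]
[0.151 0.116 0.155]
```

```bash
python3 - <<'E'
from h import *
im=cv2.imread('pics/wrist0.png')
a=cv2.resize(im[10:220,130:330],None,fx=4,fy=4,interpolation=cv2.INTER_CUBIC)[:600]
cv2.imwrite('pics/crop0.png',cv2.resize(im[10:210,120:330],None,fx=3,fy=3,interpolation=cv2.INTER_CUBIC)[:600])
E
```

```text
(no output)
```

View pics/crop0.png

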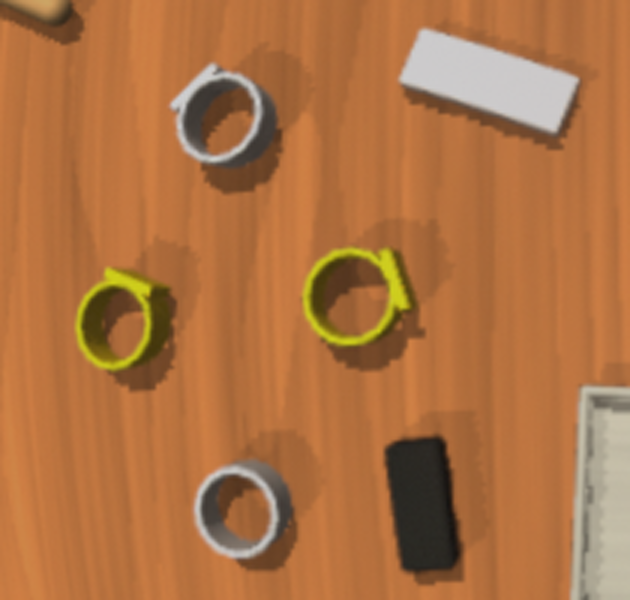

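The crop shows the silver plate ring with its plate to the upper left at wrist (195,49), the flat bar at (283,37) and the plain ring without a plate at (200,181). Both yellow rings are clearly distinct. Next I'll take precise fits from masks.

```bash
cat >> h.py <<'E'
def silver(im,smax=60,vmin=110):
    hsv=cv2.cvtColor(im,cv2.COLOR_RGB2HSV)
    return ((hsv[...,1]<smax)&(hsv[...,2]>vmin)).astype(np.uint8)
def blob(m,uv,rad=40):
    n,l,st,c=cv2.connectedComponentsWithStats(m)
    d=[1e9]+[np.hypot(*(c[i]-uv))+(1000 if st[i][4]<30 else 0) for i in range(1,n)]
    return (l==int(np.argmin(d))).astype(np.uint8)
def contour(b): return max(cv2.findContours(b,cv2.RETR_EXTERNAL,cv2.CHAIN_APPROX_NONE)[0],key=len)[:,0,:].astype(float)
def rectfit(name,b,z,s=None):
    P=onplane(name,contour(b),z,s)[:,:2]
    (c,wh,a)=cv2.minAreaRect((P*1000).astype(np.float32))
    if wh[0]<wh[1]: wh=wh[::-1]; a+=90
    return np.array(c)/1000,np.array(wh),(a+90)%180-90
def circfit(name,b,z,s=None):
    P=onplane(name,contour(b),z,s)[:,:2]
    (c,r)=cv2.minEnclosingCircle((P*1000).astype(np.float32)); return np.array(c)/1000,r
def tool(s):
    Rw=q2R(s['ee_rot']); g=np.array(s['ee_pos'])+Rw[:,2]*.171
    return Rw,g
def togo(s,xy,z,yaw=None):
    """shift (tool axes) to bring the grasp point to xy,z ; yaw = world direction deg of jaw axis y wanted -> turn about tool z"""
    Rw,g=tool(s); d=Rw.T@(np.array([*xy,z])-g)
    out=f"grasp {np.round(g,4)} jawaxis {np.degrees(np.arctan2(Rw[1,1],Rw[0,1])):.2f} tilt {np.degrees(np.arccos(-Rw[2,2])):.2f} shift(tool) {np.round(d*1000,1)} mm"
    if yaw is not None:
        cur=np.degrees(np.arctan2(Rw[1,1],Rw[0,1])); t=(yaw-cur+90)%180-90
        out+=f" wz {np.radians(-t):.3f} rad"
    print(out)
E
python3 - <<'E'
from h import *
im=cv2.imread('pics/wrist0.png')[:,:,::-1].copy(); s=read_state()
m=silver(im)
for n,uv,z in [('bar',(283,37),.01),('tray',(373,187),.012)]:
    b=blob(m,uv); print(n,b.sum(),rectfit('wrist',b,z,s))
for n,uv in [('plain',(200,181)),('plate',(195,49))]:
    b=blob(silver(im,60,120),uv); print(n,b.sum(),circfit('wrist',b,.02,s))
hm=cv2.imread('pics/scene0.png')[:,:,::-1].copy()
print('rod',rectfit('scene',blob(silver(hm),(273,174)),.012))
print('bowl',circfit('scene',blob(silver(hm,60,60),(488,205)),.036))
print('dish',circfit('scene',blob(silver(hm),(188,180)),.028))
togo(s,(.573,.176),.2,0)
E
```

```text
bar 1152 (array([0.57239685, 0.17680185]), array([69.94319153, 26.34366798]), -21.383255004882812)
tray 10757 (array([ 0.68297772, -0.01301165]), array([153.56451416, 118.47999573]), -3.0542755126953125)
plain 255 (array([0.46465427, 0.00301466]), 22.189834594726562)
plate 245 (array([0.45857846, 0.17060759]), 21.987558364868164)
rod (array([ 0.4454902 , -0.16083955]), array([82.97590637, 21.49837875]), -51.018531799316406)
bowl (array([0.52040125, 0.39701877]), 78.13309478759766)
dish (array([ 0.49899371, -0.38319101]), 60.519500732421875)
grasp [0.6248 0.     0.2333] jawaxis 0.00 tilt 0.04 shift(tool) [176.  -51.8  33.4] mm wz 0.000 rad
```

```bash
python3 -m inch '[[0,0,0,0.044,-0.013,0.01,0.7],[0,0,0,0.044,-0.013,0.01,0.7],[0,0,0,0.044,-0.013,0.01,0.7],[0,0,0,0.044,-0.013,0.01,0.7]]' 20; python3 -m inch '[[0,0,-0.15,0,0,0,0.7],[0,0,-0.15,0,0,0,0.7],[0,0,-0.15,0,0,0,0.7],[0,0,-0.15,0,0,0,0.7],[0,0,-0.15,0,0,0,0.7],[0,0,-0.15,0,0,0,0.7],[0,0,-0.15,0,0,0,0.7],[0,0,-0.15,0,0,0,0.7]]'; python3 -m inch '[[0,0,0,0,0,0,0.7]]'
python3 - <<'E'
from h import *
im,s=snap('wrist','w1.png'); print(s['t'],s['joint_positions'])
u=proj('wrist',[(.573,.177,.01)],s)[0];print(u)
print(rectfit('wrist',blob(silver(im),u),.01,s))
togo(s,(.5724,.1768),.022,68.6)
E
```

```text
t: 0.55
ee_pos: [0.5723, 0.1774, 0.3643]
ee_rot: [-0.0, 0.707, 0.707, -0.0]
force: [1.4, -0.2, -0.9]
width: 0.0694
t: 1.35
ee_pos: [0.573, 0.176, 0.3645]
ee_rot: [-0.0, 0.181, 0.983, -0.0]
force: [-0.3, -0.1, -0.0]
width: 0.0664
t: 1.45
ee_pos: [0.573, 0.176, 0.3646]
ee_rot: [-0.0, 0.183, 0.983, -0.0]
force: [0.4, 0.0, -0.3]
width: 0.0666
1.45 [ 1.87885783e-01  4.96864986e-01  1.66941790e+00 -3.46400089e-05
  9.75638743e-01 -1.01439887e+00]
[326.69825662 185.61917072]
(array([0.5715708 , 0.17791376]), array([69.21172333, 24.90053368]), -21.098617553710938)
grasp [0.5729 0.176  0.1936] jawaxis 68.89 tilt 0.02 shift(tool) [  0.7   0.6 171.6] mm wz 0.005 rad
```

View pics/w1.png

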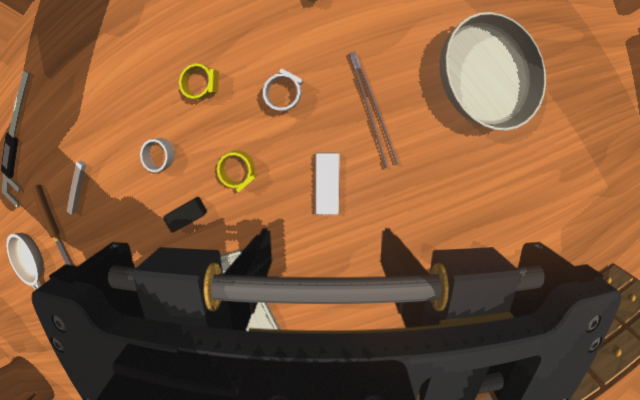

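```bash
python3 -m inch '[[0,0,0,0.001,0.001,0.05,0.6],[0,0,0,0.001,0,0.05,0.6],[0,0,0,0,0,0.04,0.6],[0,0,0,0,0,0.02,0.6],[0,0,0,0,0,0.008,0.6],[0,0,0,0,0,0.004,0.6],[0,0,0,0,0,0,0.2],[0,0,0,0,0,0,0.2]]' 25; python3 -m inch '[[0,0,0,0,0,0,0.1],[0,0,0,0,0,0,0.1]]'
python3 -c "
from h import *
s=read_state();togo(s,(.5715,.1775),.022,68.6)"
```

```text
t: 2.3
ee_pos: [0.5718, 0.1777, 0.194]
ee_rot: [0.001, 0.185, 0.983, 0.0]
force: [0.3, 0.5, 1.3]
width: 0.0464
t: 2.5
ee_pos: [0.5716, 0.1777, 0.1936]
ee_rot: [0.001, 0.184, 0.983, 0.0]
force: [0.3, 0.0, -0.4]
width: 0.0303
grasp [0.5719 0.1777 0.0226] jawaxis 68.74 tilt 0.08 shift(tool) [ 0.2 -0.4  0.6] mm wz 0.002 rad
```

```bash
python3 -m inch '[[0,0,0,0,0,0,0],[0,0,0,0,0,0,0],[0,0,0,0,0,-0.01,0],[0,0,0,0,0,-0.04,0],[0,0,0,0,0,-0.04,0],[0,0,0,0,0,0,0]]' 25
python3 -c "
from h import *
s=read_state();togo(s,(.684,.009),.05,87)"
```

```text
t: 3.1
ee_pos: [0.5721, 0.1779, 0.2879]
ee_rot: [0.004, 0.184, 0.983, 0.001]
force: [-0.1, -0.7, -1.3]
width: 0.0257
grasp [0.5734 0.1781 0.1169] jawaxis 68.76 tilt 0.44 shift(tool) [-163.9 -117.9   67.5] mm wz -0.318 rad
```

```bash
python3 -m inch '[[0,0,0,-0.041,-0.0295,0,0],[0,0,0,-0.041,-0.0295,0,0],[0,0,0,-0.041,-0.0295,0,0],[0,0,0,-0.041,-0.0295,0,0],[0,0,-0.106,0,0,0,0],[0,0,-0.106,0,0,0,0],[0,0,-0.106,0,0,0,0],[0,0,0,0,0,0,0]]'
python3 - <<'E'
from h import *
im,s=snap('wrist','w2.png')
togo(s,(.684,.009),.05,87)
E
```

```text
t: 3.9
ee_pos: [0.6803, 0.0098, 0.282]
ee_rot: [-0.001, 0.026, 1.0, 0.0]
force: [0.2, -0.2, -1.3]
width: 0.0259
grasp [0.68   0.0098 0.111 ] jawaxis 87.05 tilt 0.08 shift(tool) [-4.1 -0.6 61. ] mm wz 0.001 rad
```

View pics/w2.png

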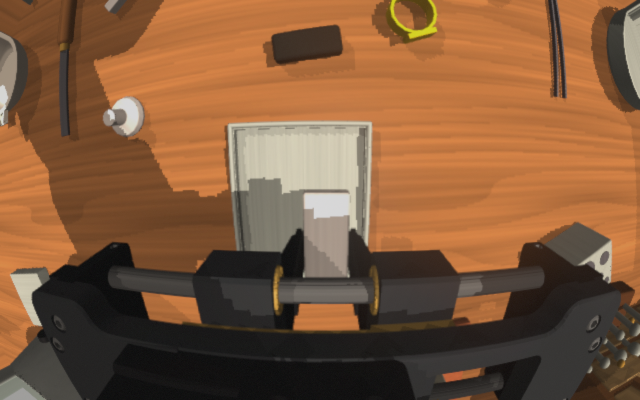

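```bash
python3 - <<'E'
from h import *
s=read_state()
p=onplane('wrist',[(229,125),(371,123),(238,250),(364,250)],.012,s);print(np.round(p,4)); d=p[1]-p[0]; print(np.linalg.norm(d),np.degrees(np.arctan2(d[1],d[0])))
E
```

```text
[[ 0.6047 -0.0657  0.012 ]
 [ 0.6111  0.0503  0.012 ]
 [ 0.7158 -0.0718  0.012 ]
 [ 0.7209  0.0418  0.012 ]]
0.11617388126011279 86.82965352281782
```

```bash
python3 -m inch '[[0,0,0,-0.004,0.001,0.035,0],[0,0,0,0,0,0.03,0],[0,0,0,0,0,0.012,0],[0,0,0,0,0,0.004,0],[0,0,0,0,0,0.002,0],[0,0,0,0,0,0.001,0],[0,0,0,0,0,0,0]]'; python3 -c "
from h import *
s=read_state();togo(s,(.684,.0105),.0256,87);print(s['force'])"
```

```text
t: 4.65
ee_pos: [0.6847, 0.0108, 0.1999]
ee_rot: [0.001, 0.027, 1.0, -0.0]
force: [0.6, -1.0, -2.1]
width: 0.0258
grasp [0.685  0.0108 0.0289] jawaxis 86.96 tilt 0.09 shift(tool) [ 1.  -0.3  3.3] mm wz -0.001 rad
[ 0.59519197 -0.95318508 -2.05500966]
```

```bash
python3 -m inch '[[0,0,0,0,0,0.001,0],[0,0,0,0,0,0.001,0],[0,0,0,0,0,0.001,0],[0,0,0,0,0,0.0005,0],[0,0,0,0,0,0,0]]'; python3 -c "
from h import *
s=read_state();togo(s,(.684,.0105),.0256,87);print(s['force'])"
```

```text
t: 5.15
ee_pos: [0.6846, 0.0108, 0.1964]
ee_rot: [0.0, 0.026, 1.0, -0.0]
force: [-3.1, -0.3, 7.6]
width: 0.0256
grasp [0.6847 0.0108 0.0254] jawaxis 86.97 tilt 0.04 shift(tool) [ 0.7 -0.3 -0.2] mm wz -0.001 rad
[-3.07581022 -0.3094226   7.58725872]
```

```bash
python3 -m inch '[[0,0,0,0,0,0,0.34],[0,0,0,0,0,0,0.34],[0,0,0,0,0,0,0.34],[0,0,0,0,0,-0.005,0.34],[0,0,0,0,0,-0.03,0.34],[0,0,0,0,0,-0.05,0.34],[0,0,0,0,0,-0.05,0.5],[0,0,0,0,0,0,0.5]]'
python3 - <<'E'
from h import *
im,s=snap('wrist','w3.png'); hm,_=snap('scene','s3.png')
print(rectfit('scene',blob(silver(hm),(273,174)),.012))
togo(s,(.445,-.161),.13,40)
E
```

```text
t: 5.95
ee_pos: [0.6852, 0.0108, 0.3379]
ee_rot: [0.006, 0.026, 1.0, -0.0]
force: [0.0, 0.1, 0.1]
width: 0.0431
(array([ 0.453362 , -0.1771815]), array([45.37854004, 12.72696209]), -50.63494873046875)
grasp [0.6871 0.0106 0.1669] jawaxis 86.98 tilt 0.64 shift(tool) [ 233.1 -184.1   34.3] mm wz 0.820 rad
```

View pics/w3.png

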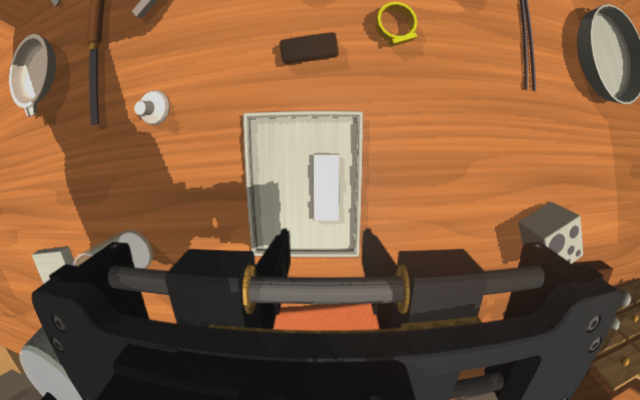

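```bash
python3 -m inch '[[0,0,0,0.047,-0.037,0,0.5],[0,0,0,0.047,-0.037,0,0.5],[0,0,0,0.047,-0.037,0,0.5],[0,0,0,0.047,-0.037,0,0.5],[0,0,0,0.045,-0.036,0,0.5],[0,0,0.14,0,0,0,0.5],[0,0,0.14,0,0,0,0.5],[0,0,0.14,0,0,0,0.5]]'
python3 -m inch '[[0,0,0.14,0,0,0,0.5],[0,0,0.14,0,0,0,0.5],[0,0,0.12,0,0,0,0.5],[0,0,0,0,0,0,0.5]]'
python3 - <<'E'
from h import *
im,s=snap('wrist','w4.png'); print(s['joint_positions'])
u=proj('wrist',[(.445,-.161,.01)],s)[0];print(u)
c=rectfit('wrist',blob(silver(im),u),.012,s);print(c)
togo(s,c[0],.02,c[2]+90)
E
```

```text
t: 6.85
ee_pos: [0.48, -0.134, 0.3292]
ee_rot: [-0.001, 0.238, 0.971, 0.0]
force: [0.2, -0.1, -0.2]
width: 0.0476
t: 7.25
ee_pos: [0.4802, -0.1335, 0.3291]
ee_rot: [-0.001, 0.423, 0.906, -0.0]
force: [0.6, -0.3, 0.0]
width: 0.0476
[-4.03806592e-01  4.14590222e-01  1.94854762e+00  6.31624913e-05
  7.80757920e-01 -1.10008997e+00]
[281.49992013 192.87373015]
(array([ 0.44149954, -0.16186786]), array([83.45727539, 12.61021042]), -51.07954788208008)
grasp [ 0.4799 -0.1334  0.1581] jawaxis 39.89 tilt 0.13 shift(tool) [  2.5 -47.6 138.2] mm wz 0.017 rad
```

View pics/w4.png

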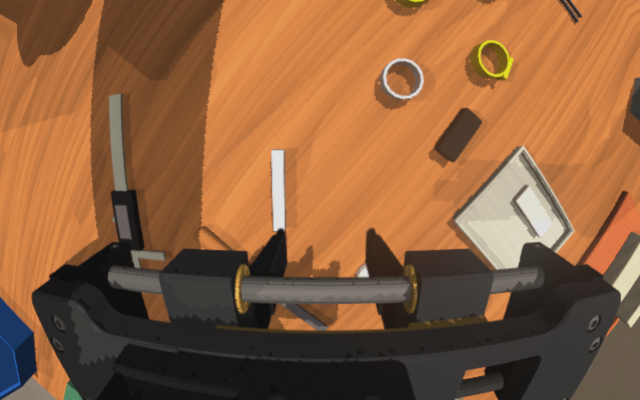

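```bash
python3 -m inch '[[0,0,0.017,0.0025,-0.0,0,0.4],[0,0,0,0,-0.024,0,0.4],[0,0,0,0,-0.0236,0,0.4],[0,0,0,0,0,0.045,0.4],[0,0,0,0,0,0.045,0.4],[0,0,0,0,0,0.02,0.4]]'
python3 - <<'E'
from h import *
s=read_state()
togo(s,(.4415,-.1619),.023,38.9)
E
```

```text
t: 7.9
ee_pos: [0.441, -0.1614, 0.2175]
ee_rot: [-0.002, 0.43, 0.903, 0.0]
force: [0.1, 0.3, -0.1]
width: 0.0379
grasp [ 0.4405 -0.1611  0.0465] jawaxis 39.10 tilt 0.18 shift(tool) [-1.3  0.3 23.5] mm wz 0.003 rad
```

```bash
python3 -m inch '[[0,0,0,-0.001,0,0.012,0.4],[0,0,0,0,0,0.008,0.4],[0,0,0,0,0,0.003,0.4],[0,0,0,0,0,0,0],[0,0,0,0,0,0,0],[0,0,0,0,0,0,0],[0,0,0,0,0,0,0],[0,0,0,0,0,0,0]]' 25
python3 - <<'E'
from h import *
s=read_state()
togo(s,(.4415,-.1619),.023,38.9)
E
python3 -m inch '[[0,0,0,0,0,-0.01,0],[0,0,0,0,0,-0.04,0],[0,0,0,0,0,-0.05,0],[0,0,0,0,0,-0.01,0],[0,0,0,0,0,0,0]]'
python3 - <<'E'
from h import *
s=read_state()
a=np.radians(-3.1); x=np.array([np.cos(a),np.sin(a)]); y=np.array([-x[1],x[0]])
t=np.array([.683,-.0118])-.026*y; print(t)
togo(s,t,.06,86.9)
E
```

```text
t: 8.7
ee_pos: [0.4425, -0.1625, 0.1978]
ee_rot: [0.0, 0.43, 0.903, -0.0]
force: [-0.4, 0.3, 6.7]
width: 0.0115
grasp [ 0.4427 -0.1625  0.0268] jawaxis 39.02 tilt 0.05 shift(tool) [ 1.2 -0.5  3.8] mm wz 0.002 rad
t: 9.2
ee_pos: [0.4424, -0.1623, 0.3091]
ee_rot: [0.002, 0.43, 0.903, -0.0]
force: [-0.5, 0.4, -2.5]
width: 0.0115
[ 0.68159395 -0.03776195]
grasp [ 0.443  -0.1627  0.1381] jawaxis 39.02 tilt 0.23 shift(tool) [-52.9 263.9  78.7] mm wz -0.836 rad
```

```bash
python3 - <<'E'
from h import *
im,s=snap('wrist','w5.png'); im2,_=snap('side','d5.png')
print(s['force'])
E
```

```text
[-0.49480756  0.36993906 -2.45961661]
```

View pics/w5.png

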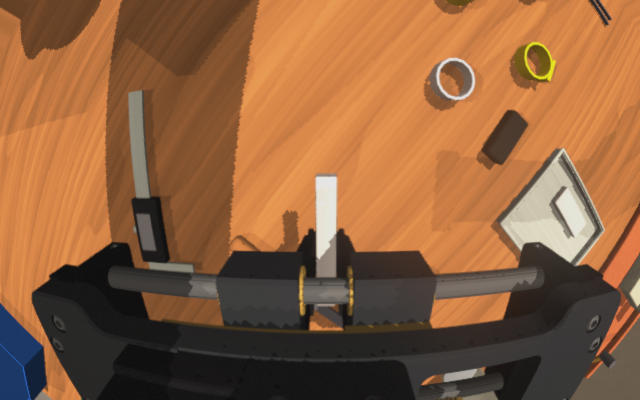

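View pics/d5.png

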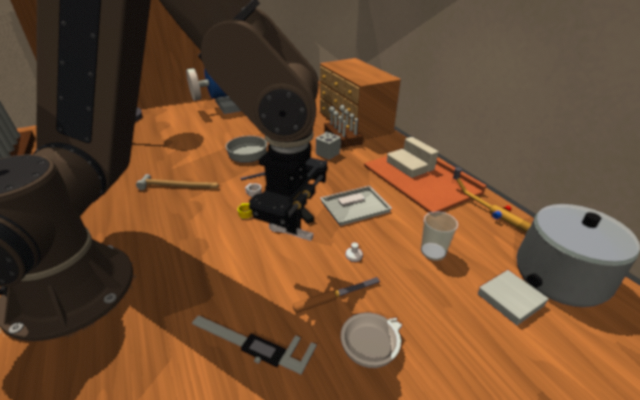

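```bash
python3 -m inch '[[0,0,0,-0.009,0.044,0,0],[0,0,0,-0.009,0.044,0,0],[0,0,0,-0.009,0.044,0,0],[0,0,0,-0.009,0.044,0,0],[0,0,0,-0.009,0.044,0,0],[0,0,0,-0.009,0.044,0,0],[0,0,-0.14,0,0,0,0],[0,0,-0.14,0,0,0,0]]'
python3 -m inch '[[0,0,-0.14,0,0,0,0],[0,0,-0.14,0,0,0,0],[0,0,-0.14,0,0,0,0],[0,0,-0.137,0,0,0,0],[0,0,0,0,0,0,0]]'
python3 - <<'E'
from h import *
im,s=snap('wrist','w6.png')
togo(s,(.6816,-.0378),.06,86.9)
E
```

```text
t: 10.1
ee_pos: [0.6822, -0.0372, 0.3036]
ee_rot: [-0.002, 0.297, 0.955, -0.0]
force: [-0.9, 0.6, -1.9]
width: 0.0116
t: 10.6
ee_pos: [0.6815, -0.0382, 0.3046]
ee_rot: [-0.002, 0.025, 1.0, 0.0]
force: [0.0, -0.3, -2.1]
width: 0.0115
grasp [ 0.6809 -0.0381  0.1336] jawaxis 87.09 tilt 0.21 shift(tool) [-1.   0.3 73.6] mm wz 0.003 rad
```

View pics/w6.png

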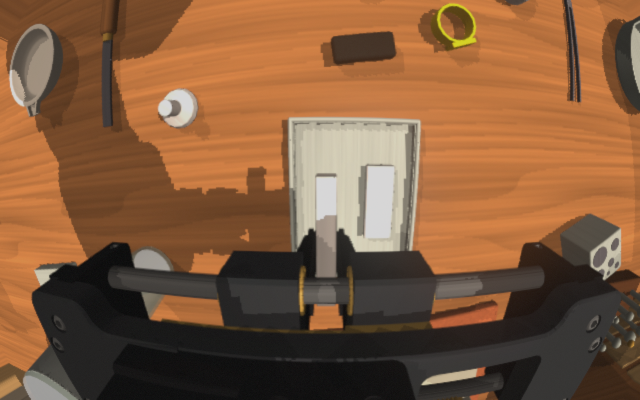

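```bash
python3 -m inch '[[0,0,0,-0.001,0,0.04,0],[0,0,0,0,0,0.035,0],[0,0,0,0,0,0.018,0],[0,0,0,0,0,0.005,0],[0,0,0,0,0,0.002,0],[0,0,0,0,0,0,0]]'
python3 - <<'E'
from h import *
s=read_state();togo(s,(.6816,-.0378),.0298,86.9);print(s['force'])
E
```

```text
t: 11.25
ee_pos: [0.6828, -0.0383, 0.2078]
ee_rot: [0.0, 0.027, 1.0, -0.0]
force: [0.2, 0.6, -1.0]
width: 0.0116
grasp [ 0.683  -0.0383  0.0368] jawaxis 86.90 tilt 0.05 shift(tool) [1.4 0.4 7. ] mm wz -0.000 rad
[ 0.2424927   0.55179822 -0.95348401]
```

```bash
python3 -m inch '[[0,0,0,0,0,0.002,0],[0,0,0,0,0,0.002,0],[0,0,0,0,0,0.001,0],[0,0,0,0,0,0.001,0],[0,0,0,0,0,0,0]]'
python3 -m inch '[[0,0,0,0,0,0.001,0],[0,0,0,0,0,0,0]]'
```

```text
t: 11.75
ee_pos: [0.6826, -0.0382, 0.2013]
ee_rot: [0.0, 0.026, 1.0, -0.0]
force: [1.2, -0.4, -1.3]
width: 0.0117
t: 11.95
ee_pos: [0.6826, -0.0382, 0.2009]
ee_rot: [0.0, 0.026, 1.0, -0.0]
force: [-1.9, 0.5, 4.4]
width: 0.0114
```

```bash
python3 -m inch '[[0,0,0,0,0,0,0.19],[0,0,0,0,0,0,0.19],[0,0,0,0,0,0,0.19],[0,0,0,0,0,-0.005,0.19],[0,0,0,0,0,-0.03,0.19],[0,0,0,0,0,-0.05,0.19],[0,0,0,0,0,-0.04,0.3],[0,0,0,0,0,0,0.5]]'
python3 - <<'E'
from h import *
im,s=snap('wrist','w7.png')
togo(s,(.462,.001),.13,45)
E
```

```text
t: 12.75
ee_pos: [0.6832, -0.0382, 0.3318]
ee_rot: [0.005, 0.026, 1.0, -0.001]
force: [1.0, -0.2, -0.0]
width: 0.0286
grasp [ 0.6848 -0.0385  0.1608] jawaxis 86.98 tilt 0.55 shift(tool) [224.8  27.7  28.6] mm wz 0.733 rad
```

View pics/w7.png

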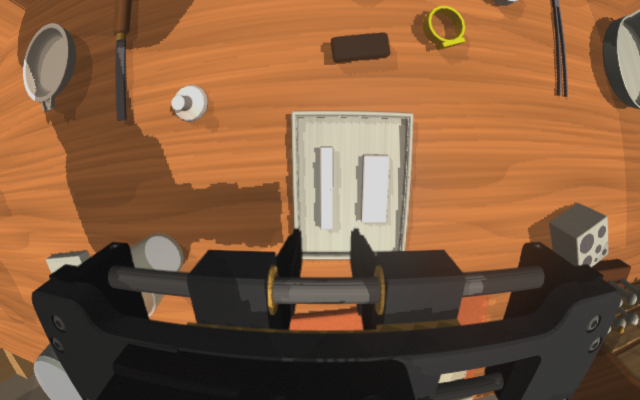

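```bash
python3 - <<'E'
from h import *
s={'ee_pos':np.array([6.24978790e-01,2.14916023e-05,4.04152488e-01]),'ee_rot':np.array([-4.25570151e-04,7.07094231e-01,7.07119115e-01,-3.51254212e-04])}
for n,uv in [('yel1',(160,117)),('yel2',(238,109)),('plain',(200,181)),('black',(261,178)),('plate',(195,49)),('platecen',(185,39))]: print(n,np.round(onplane('wrist',uv,.015,s),3))
E
```

```text
yel1 [[0.409 0.086 0.015]]
yel2 [[0.519 0.088 0.015]]
plain [[ 0.463 -0.     0.015]]
black [[0.545 0.002 0.015]]
plate [[0.462 0.17  0.015]]
platecen [[0.447 0.185 0.015]]
```

```bash
python3 -m inch '[[0,0,0,0.045,0.0055,0,0.7],[0,0,0,0.045,0.0055,0,0.7],[0,0,0,0.045,0.0055,0,0.7],[0,0,0,0.045,0.0055,0,0.7],[0,0,0,0.045,0.0055,0,0.7],[0,0,0.146,0,0,0,0.7],[0,0,0.146,0,0,0,0.7],[0,0,0.146,0,0,0,0.7]]'
python3 -m inch '[[0,0,0.146,0,0,0,0.7],[0,0,0.146,0,0,0,0.7],[0,0,0,0,0,0,0.7]]'
python3 - <<'E'
from h import *
im,s=snap('wrist','w8.png')
u=proj('wrist',[(.462,.0,.02)],s)[0];print(u)
b=blob(silver(im,60,120),u);c=circfit('wrist',b,.02,s);print(b.sum(),c)
togo(s,(.462,0),.024,45)
E
```

```text
t: 13.6
ee_pos: [0.4589, 0.0012, 0.3247]
ee_rot: [-0.001, 0.246, 0.969, -0.0]
force: [0.3, -0.2, 0.9]
width: 0.0664
t: 13.9
ee_pos: [0.4592, 0.0011, 0.3246]
ee_rot: [-0.001, 0.383, 0.924, -0.0]
force: [-0.4, -0.2, -0.5]
width: 0.0665
[327.32904661 200.63546055]
588 (array([0.4607099 , 0.00210591]), 20.699546813964844)
grasp [0.4589 0.0011 0.1536] jawaxis 45.02 tilt 0.08 shift(tool) [ -3.1   1.5 129.6] mm wz 0.000 rad
```

View pics/w8.png

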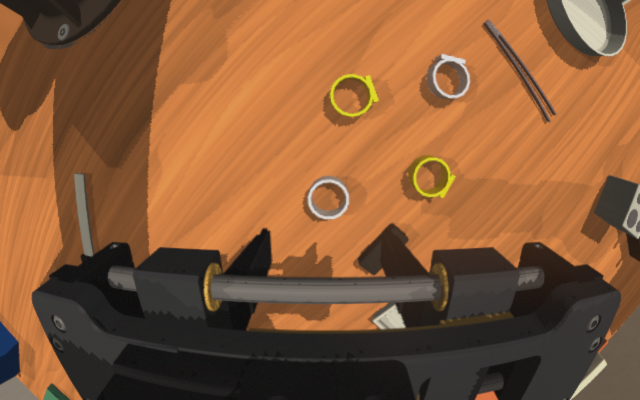

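```bash
python3 -m inch '[[0,0,0,-0.0007,0.0018,0.045,0.7],[0,0,0,0,0,0.045,0.7],[0,0,0,0,0,0.02,0.7],[0,0,0,0,0,0.012,0.7],[0,0,0,0,0,0.006,0.7],[0,0,0,0,0,0.003,0.7],[0,0,0,0,0,0,0.7]]'
python3 - <<'E'
from h import *
s=read_state();togo(s,(.4607,.0017),.024,45)
E
```

```text
t: 14.65
ee_pos: [0.4612, 0.0019, 0.1943]
ee_rot: [0.0, 0.381, 0.925, 0.0]
force: [-0.6, 0.2, 0.9]
width: 0.0664
grasp [0.4612 0.0019 0.0233] jawaxis 45.23 tilt 0.00 shift(tool) [ 0.2 -0.5 -0.7] mm wz 0.004 rad
```

```bash
python3 -m inch '[[0,0,0,0,0,0,0],[0,0,0,0,0,0,0],[0,0,0,0,0,0,0],[0,0,0,0,0,0,0],[0,0,0,0,0,0,0],[0,0,0,0,0,0,0]]' 20
python3 -m inch '[[0,0,0,0,0,-0.01,0],[0,0,0,0,0,-0.04,0],[0,0,0,0,0,-0.05,0],[0,0,0,0,0,-0.03,0],[0,0,0,0,0,0,0]]'
python3 - <<'E'
from h import *
im,s=snap('wrist','w9.png')
togo(s,(.515,.398),.12,45)
E
```

```text
t: 15.25
ee_pos: [0.4612, 0.0019, 0.1945]
ee_rot: [0.0, 0.381, 0.924, 0.0]
force: [-0.5, 0.4, 6.2]
width: 0.0401
t: 15.75
ee_pos: [0.4612, 0.002, 0.3283]
ee_rot: [0.003, 0.381, 0.924, 0.001]
force: [0.1, 0.6, -1.5]
width: 0.0398
grasp [0.4623 0.0018 0.1573] jawaxis 45.16 tilt 0.40 shift(tool) [242.3 317.9  37.2] mm wz 0.003 rad
```

View pics/w9.png

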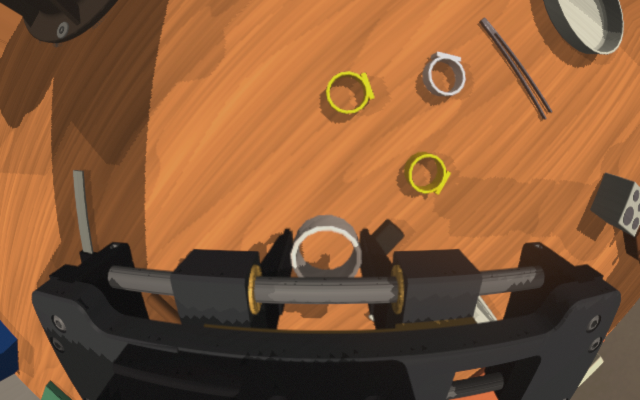

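```bash
python3 -m inch '[[0,0,0,0.02,0.04,0,0],[0,0,0,0.02,0.04,0,0],[0,0,0,0.02,0.04,0,0],[0,0,0,0.02,0.04,0,0],[0,0,0,0.02,0.04,0,0],[0,0,0,0.02,0.04,0,0],[0,0,0,0.02,0.04,0,0],[0,0,0,0,0.04,0,0]]'
python3 -m inch '[[0,0,0,0,0,0,0]]'
python3 - <<'E'
from h import *
im,s=snap('wrist','w10.png')
togo(s,(.515,.398),.12,45)
cv2.imwrite('pics/w10b.png',cv2.resize(im[:260,200:460,::-1],None,fx=2.3,fy=2.3))
E
```

```text
t: 16.6
ee_pos: [0.5867, 0.3304, 0.3224]
ee_rot: [-0.001, 0.38, 0.925, -0.001]
force: [-0.2, -0.8, -0.5]
width: 0.0397
t: 16.7
ee_pos: [0.5889, 0.3305, 0.3218]
ee_rot: [-0.0, 0.38, 0.925, -0.0]
force: [-1.1, -1.5, -1.5]
width: 0.0398
grasp [0.5888 0.3305 0.1508] jawaxis 45.28 tilt 0.05 shift(tool) [99.9 -3.9 30.9] mm wz 0.005 rad
```

View pics/w10.png

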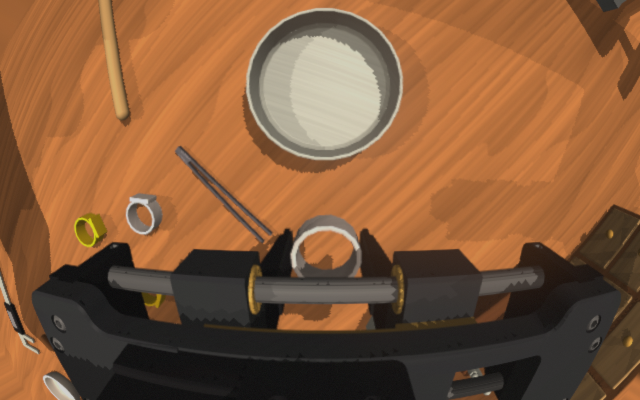

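```bash
python3 - <<'E'
from h import *
s=read_state()
pts=[(247,84),(402,84),(324,9),(323,159),(268,32),(380,32)]
P=onplane('wrist',pts,.036,s)[:,:2]
A=np.c_[2*P,np.ones(len(P))]; x=np.linalg.lstsq(A,(P**2).sum(1),rcond=None)[0]; c=x[:2]; print(c,np.sqrt(x[2]+c@c))
u=np.array([-.7104,.7038]); # tool x dir
print(q2R(s['ee_rot'])[:,0])
togo(s,c+.026*u,.06,45); togo(s,c-.026*u,.06,45)
hm,_=snap('scene','s10.png')
E
```

```text
[0.51117568 0.40203626] 0.06647471998045132
[-0.71013036  0.70406957  0.0009548 ]
grasp [0.5875 0.3287 0.1507] jawaxis 45.25 tilt 0.16 shift(tool) [131.7  -1.4  90.8] mm wz 0.004 rad
grasp [0.5875 0.3287 0.1507] jawaxis 45.25 tilt 0.16 shift(tool) [79.7 -1.4 90.7] mm wz 0.004 rad
```

```bash
python3 -m inch '[[0,0,0,0.044,-0.0005,0,0],[0,0,0,0.044,-0.0005,0,0],[0,0,0,0.044,-0.0005,0,0],[0,0,0,0,0,0.03,0],[0,0,0,0,0,0.03,0],[0,0,0,0,0,0,0]]'
python3 - <<'E'
from h import *
s=read_state(); c=np.array([.5112,.402]);u=np.array([-.7104,.7038])
togo(s,c+.026*u,.0275,45); print(s['force'],s['t'])
E
```

```text
t: 17.4
ee_pos: [0.4917, 0.4182, 0.2605]
ee_rot: [-0.002, 0.382, 0.924, -0.003]
force: [-0.6, -1.3, 0.1]
width: 0.04
grasp [0.4907 0.4175 0.0895] jawaxis 45.14 tilt 0.43 shift(tool) [ 0.5  3.9 62. ] mm wz 0.002 rad
[-0.59065021 -1.27369033  0.1056942 ] 17.4
```

```bash
python3 -m inch '[[0,0,0,0,0.0035,0.025,0],[0,0,0,0,0,0.015,0],[0,0,0,0,0,0.008,0],[0,0,0,0,0,0.005,0],[0,0,0,0,0,0.003,0],[0,0,0,0,0,0,0]]'
python3 - <<'E'
from h import *
s=read_state(); c=np.array([.5112,.402]);u=np.array([-.7104,.7038])
im,s=snap('wrist','w11.png')
togo(s,c+.026*u,.0275,45); print(s['force'],s['t'])
E
```

```text
t: 18.0
ee_pos: [0.4955, 0.4219, 0.2085]
ee_rot: [0.0, 0.382, 0.924, 0.0]
force: [-0.8, 0.2, 0.0]
width: 0.0396
grasp [0.4955 0.422  0.0375] jawaxis 45.14 tilt 0.02 shift(tool) [ 0.8 -3.1 10. ] mm wz 0.002 rad
[-0.75249528  0.17597381  0.02856011] 18.0
```

View pics/w11.png

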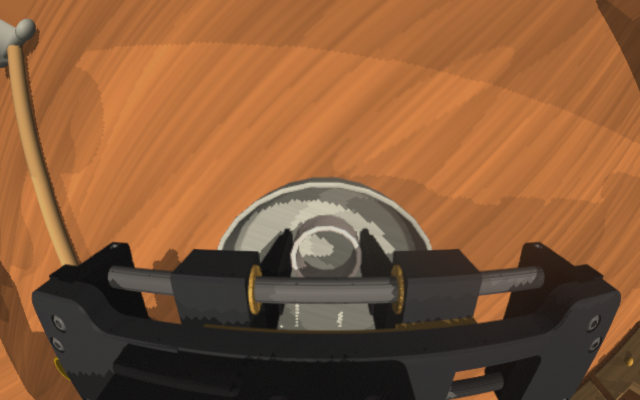

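```bash
python3 -m inch '[[0,0,0,0,-0.002,0.004,0],[0,0,0,0,0,0.003,0],[0,0,0,0,0,0.001,0],[0,0,0,0,0,0,0]]'
python3 -m inch '[[0,0,0,0,0,0.001,0],[0,0,0,0,0,0,0]]'
python3 - <<'E'
from h import *
s=read_state(); c=np.array([.5112,.402]);u=np.array([-.7104,.7038])
togo(s,c+.026*u,.0275,45); print(s['force'],s['t'])
E
```

```text
t: 18.45
ee_pos: [0.494, 0.4206, 0.2001]
ee_rot: [-0.0, 0.381, 0.924, -0.0]
force: [-0.5, 0.8, -1.5]
width: 0.0403
t: 18.65
ee_pos: [0.494, 0.4206, 0.1992]
ee_rot: [0.0, 0.381, 0.924, 0.0]
force: [0.5, 0.5, -0.4]
width: 0.0401
grasp [0.494  0.4206 0.0282] jawaxis 45.15 tilt 0.00 shift(tool) [ 0.7 -1.1  0.7] mm wz 0.003 rad
[ 0.497478    0.48429274 -0.37349289] 18.65
```

```bash
python3 -m inch '[[0,0,0,0,0,0.001,0],[0,0,0,0,0,0,0]]'
python3 -m inch '[[0,0,0,0,0,0.0005,0],[0,0,0,0,0,0,0]]'
```

```text
t: 18.85
ee_pos: [0.494, 0.4206, 0.1986]
ee_rot: [0.0, 0.381, 0.924, 0.0]
force: [-1.1, -0.4, 2.9]
width: 0.0399
t: 19.05
ee_pos: [0.494, 0.4206, 0.1985]
ee_rot: [0.0, 0.381, 0.924, 0.0]
force: [-2.1, -2.0, 8.2]
width: 0.0399
```

```bash
python3 -m inch '[[0,0,0,0,0,0,0.48],[0,0,0,0,0,0,0.48],[0,0,0,0,0,-0.005,0.48],[0,0,0,0,0,-0.03,0.48],[0,0,0,0,0,-0.05,0.48],[0,0,0,0,0,-0.05,0.6],[0,0,0,0,0,0,0.7]]'
python3 - <<'E'
from h import *
im,s=snap('wrist','w12.png'); print(s['t'])
togo(s,(.461,.170),.13,45)
E
```

```text
t: 19.75
ee_pos: [0.4944, 0.421, 0.3398]
ee_rot: [0.003, 0.381, 0.924, 0.005]
force: [-0.5, -0.3, 0.0]
width: 0.0568
19.75
grasp [0.496  0.4221 0.1689] jawaxis 45.16 tilt 0.62 shift(tool) [-152.9 -203.8   37. ] mm wz 0.003 rad
```

View pics/w12.png

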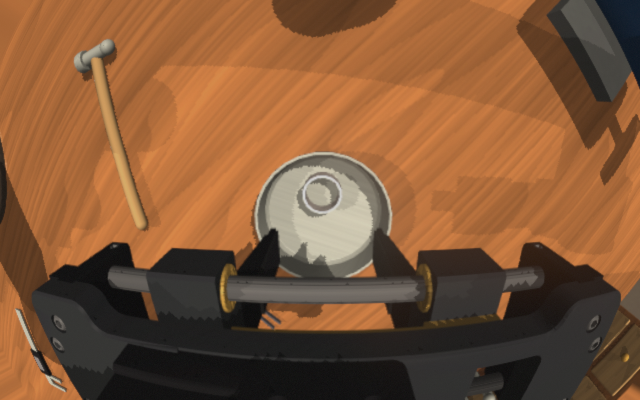

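```bash
python3 -m inch '[[0,0,0,-0.028,-0.034,0,0.7],[0,0,0,-0.028,-0.034,0,0.7],[0,0,0,-0.028,-0.034,0,0.7],[0,0,0,-0.028,-0.034,0,0.7],[0,0,0,-0.028,-0.034,0,0.7],[0,0,0,-0.028,-0.034,0,0.7],[0,0,0,0,0,0,0.7]]'
python3 - <<'E'
from h import *
im,s=snap('wrist','w13.png'); print(s['t'])
u=proj('wrist',[(.461,.17,.02)],s)[0];print(u)
togo(s,(.461,.170),.024,45)
x,y=u.astype(int); cv2.imwrite('pics/w13b.png',cv2.resize(im[y-40:y+40,x-50:x+50,::-1],None,fx=7,fy=7,interpolation=cv2.INTER_CUBIC));print(x-50,y-40)
E
```

```text
t: 20.5
ee_pos: [0.4686, 0.1539, 0.332]
ee_rot: [-0.001, 0.383, 0.924, -0.001]
force: [0.6, 0.1, -0.5]
width: 0.0669
20.5
[332.81078518 178.9516002 ]
grasp [0.4681 0.1537 0.161 ] jawaxis 44.93 tilt 0.15 shift(tool) [ 16.4   6.7 137. ] mm wz -0.001 rad
282 138
```

View pics/w13b.png

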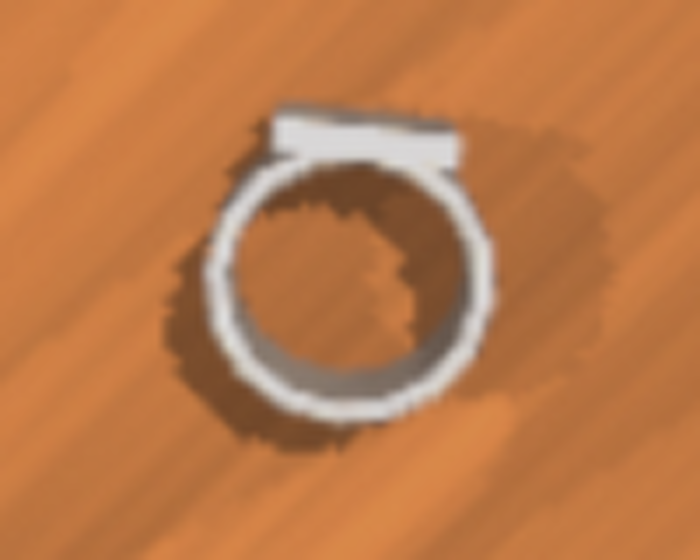

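View pics/w13.png

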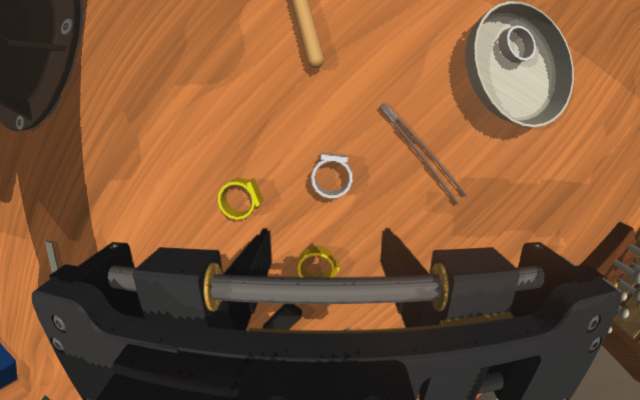

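```bash
python3 - <<'E'
from h import *
s=read_state(); 
c=onplane('wrist',(332.1,178.2),.02,s)[0];print(c)
p=onplane('wrist',[(282+272/7,138+133/7),(282+462/7,138+152/7)],.02,s); d=p[1]-p[0]; print(np.degrees(np.arctan2(d[1],d[0])),np.linalg.norm(d))
togo(s,c[:2],.024,39.5)
E
```

```text
[0.46085332 0.17190461 0.02      ]
39.314930414178 0.025889140974980317
grasp [0.4688 0.1556 0.1612] jawaxis 44.94 tilt 0.09 shift(tool) [ 17.1   6.1 137.2] mm wz 0.095 rad
```

```bash
python3 -m inch '[[0,0,0,0.016,0.0045,0,0.7],[0,0,0.096,0,0,0,0.7],[0,0,0,0,0,0.045,0.7],[0,0,0,0,0,0.04,0.7],[0,0,0,0,0,0.015,0.7],[0,0,0,0,0,0,0.7]]'
python3 - <<'E'
from h import *
s=read_state();togo(s,(.4604,.1703),.024,39.4)
E
```

```text
t: 21.15
ee_pos: [0.4607, 0.1728, 0.2302]
ee_rot: [-0.002, 0.425, 0.905, -0.001]
force: [-0.1, 0.7, 0.5]
width: 0.0663
grasp [0.4599 0.1727 0.0593] jawaxis 39.71 tilt 0.27 shift(tool) [-2.2 -0.9 35.3] mm wz 0.005 rad
```

```bash
python3 -m inch '[[0,0,0.005,0,0,0,0.7],[0,0,0,0,0,0,0.7]]'
python3 - <<'E'
from h import *
im,s=snap('wrist','w14.png');togo(s,(.4604,.1703),.024,39.4)
cv2.imwrite('pics/w14b.png',cv2.resize(im[150:270,230:430,::-1],None,fx=4,fy=4))
E
```

```text
t: 21.35
ee_pos: [0.4612, 0.1724, 0.2336]
ee_rot: [0.001, 0.428, 0.904, 0.0]
force: [-0.4, -1.5, -0.1]
width: 0.0665
grasp [0.4615 0.1725 0.0626] jawaxis 39.38 tilt 0.09 shift(tool) [-1.  -2.3 38.6] mm wz -0.000 rad
```

View pics/w14b.png

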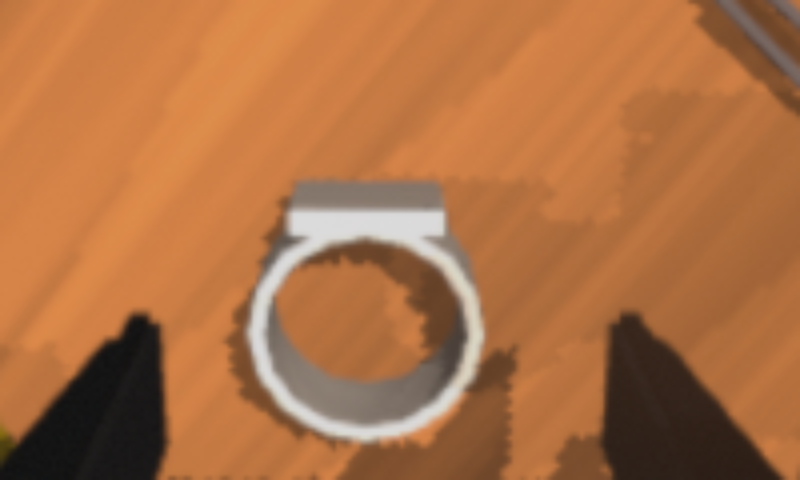

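```bash
python3 - <<'E'
from h import *
s=read_state();c=onplane('wrist',(321.5,234.5),.02,s)[0];print(c);togo(s,c[:2],.024,39.4)
E
```

```text
[0.46038619 0.16942402 0.02      ]
grasp [0.4615 0.1724 0.0627] jawaxis 39.38 tilt 0.11 shift(tool) [-1.5 -2.8 38.7] mm wz -0.000 rad
```

```bash
python3 -m inch '[[0,0,0,-0.0013,-0.0025,0.018,0.7],[0,0,0,0,0,0.012,0.7],[0,0,0,0,0,0.006,0.7],[0,0,0,0,0,0.003,0.7],[0,0,0,0,0,0,0.7],[0,0,0,0,0,0,0.7]]'
python3 - <<'E'
from h import *
s=read_state();togo(s,(.4604,.1696),.024,39.4)
E
```

```text
t: 22.0
ee_pos: [0.46, 0.1694, 0.1941]
ee_rot: [0.0, 0.428, 0.904, 0.0]
force: [0.0, -0.3, 0.4]
width: 0.0663
grasp [0.4601 0.1694 0.0231] jawaxis 39.36 tilt 0.03 shift(tool) [-0.   0.3 -0.9] mm wz -0.001 rad
```

```bash
python3 -m inch '[[0,0,0,0,0,0,0],[0,0,0,0,0,0,0],[0,0,0,0,0,0,0],[0,0,0,0,0,0,0],[0,0,0,0,0,0,0],[0,0,0,0,0,0,0]]' 20
python3 -m inch '[[0,0,0,0,0,-0.01,0],[0,0,0,0,0,-0.04,0],[0,0,0,0,0,-0.05,0],[0,0,0,0,0,-0.03,0],[0,0,-0.1,0,0,0,0],[0,0,0,0,0,0,0]]'
python3 - <<'E'
from h import *
im,s=snap('wrist','w15.png')
c=np.array([.5112,.402]);u=np.array([-.7104,.7038])
togo(s,c-.025*u,.13,45.15)
E
```

```text
t: 22.6
ee_pos: [0.4599, 0.1694, 0.1939]
ee_rot: [0.0, 0.428, 0.904, 0.0]
force: [-0.1, 0.2, 2.4]
width: 0.04
t: 23.2
ee_pos: [0.4596, 0.1693, 0.3252]
ee_rot: [0.001, 0.381, 0.924, 0.001]
force: [0.6, 0.2, -1.2]
width: 0.0402
grasp [0.46   0.1694 0.1542] jawaxis 45.19 tilt 0.13 shift(tool) [102.6 201.1  24.4] mm wz 0.001 rad
```

View pics/w15.png

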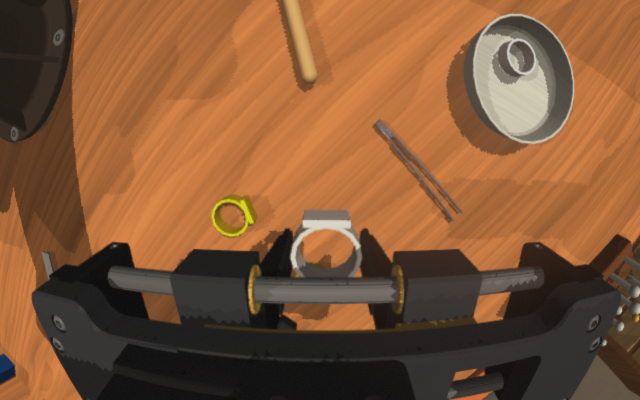

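```bash
python3 -m inch '[[0,0,0,0.0205,0.04,0,0],[0,0,0,0.0205,0.04,0,0],[0,0,0,0.0205,0.04,0,0],[0,0,0,0.0205,0.04,0,0],[0,0,0,0.0205,0.04,0,0],[0,0,0,0,0,0,0],[0,0,0,0,0,0,0]]'
python3 - <<'E'
from h import *
im,s=snap('wrist','w16.png')
c=np.array([.5112,.402]);u=np.array([-.7104,.7038])
togo(s,c-.025*u,.0275,45.15)
E
```

```text
t: 23.95
ee_pos: [0.5281, 0.3839, 0.3222]
ee_rot: [-0.001, 0.382, 0.924, -0.001]
force: [-0.4, -0.2, -1.3]
width: 0.04
grasp [0.5277 0.3836 0.1512] jawaxis 45.06 tilt 0.16 shift(tool) [ -0.4   1.8 123.7] mm wz -0.002 rad
```

View pics/w16.png

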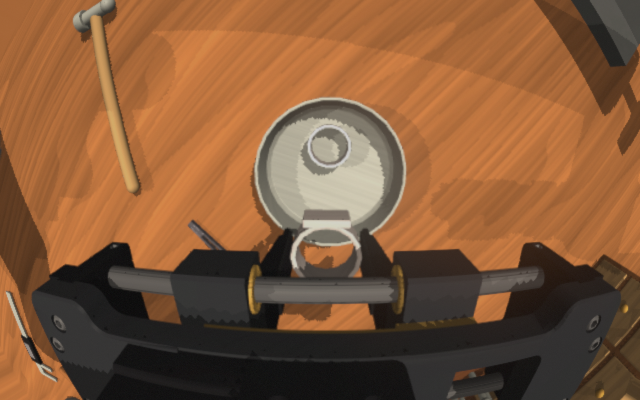

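```bash
python3 -m inch '[[0,0,0,0,0.0018,0.04,0],[0,0,0,0,0,0.035,0],[0,0,0,0,0,0.02,0],[0,0,0,0,0,0.008,0],[0,0,0,0,0,0,0],[0,0,0,0,0,0,0]]'
python3 - <<'E'
from h import *
print(onplane('wrist',(328,146.5),.024,{'ee_pos':np.array([.5281,.3839,.3222]),'ee_rot':np.array([-.001,.382,.924,-.001])/1.0}))
s=read_state()
c=np.array([.5112,.402]);u=np.array([-.7104,.7038])
togo(s,c-.025*u,.0275,45.15);print(s['force'])
E
```

```text
t: 24.6
ee_pos: [0.5301, 0.3843, 0.2219]
ee_rot: [0.0, 0.382, 0.924, 0.0]
force: [0.1, 0.0, -0.5]
width: 0.0403
[[0.49407012 0.41958461 0.024     ]]
grasp [0.5303 0.3844 0.0509] jawaxis 45.04 tilt 0.07 shift(tool) [ 1.  -1.  23.4] mm wz -0.002 rad
[ 0.09729025  0.04288498 -0.52287387]
```

```bash
python3 -m inch '[[0,0,0,0.0005,-0.0005,0.01,0],[0,0,0,0,0,0.007,0],[0,0,0,0,0,0.003,0],[0,0,0,0,0,0.001,0],[0,0,0,0,0,0,0]]'
python3 -m inch '[[0,0,0,0,0,0.001,0],[0,0,0,0,0,0,0]]'
```

```text
t: 25.1
ee_pos: [0.5291, 0.3847, 0.1997]
ee_rot: [-0.0, 0.382, 0.924, -0.0]
force: [0.2, -0.1, -0.2]
width: 0.0397
t: 25.3
ee_pos: [0.5291, 0.3847, 0.1988]
ee_rot: [0.0, 0.382, 0.924, 0.0]
force: [1.2, 0.1, -1.2]
width: 0.0397
```

```bash
python3 -m inch '[[0,0,0,0,0,0.001,0],[0,0,0,0,0,0,0]]'
python3 -m inch '[[0,0,0,0,0,0.0005,0],[0,0,0,0,0,0,0]]'
```

```text
t: 25.5
ee_pos: [0.5292, 0.3847, 0.1979]
ee_rot: [0.0, 0.382, 0.924, 0.0]
force: [0.2, 0.8, -0.3]
width: 0.0402
t: 25.7
ee_pos: [0.5291, 0.3847, 0.1979]
ee_rot: [0.0, 0.382, 0.924, 0.0]
force: [-2.1, -0.3, 5.9]
width: 0.0402
```

```bash
python3 -m inch '[[0,0,0,0,0,0,0.48],[0,0,0,0,0,0,0.48],[0,0,0,0,0,-0.005,0.48],[0,0,0,0,0,-0.03,0.48],[0,0,0,0,0,-0.05,0.48],[0,0,0,0,0,-0.05,0.5],[0,0,0,0,0,0,0.5]]'
python3 - <<'E'
from h import *
im,s=snap('wrist','w17.png'); hm,_=snap('scene','s17.png')
togo(s,(.585,-.178),.14,87)
cv2.imwrite('pics/s17b.png',cv2.resize(hm[150:280,160:320,::-1],None,fx=4,fy=4))
E
```

```text
t: 26.4
ee_pos: [0.5296, 0.3851, 0.3394]
ee_rot: [0.003, 0.382, 0.924, 0.004]
force: [-0.4, 0.3, 0.2]
width: 0.0475
grasp [0.5312 0.386  0.1685] jawaxis 45.10 tilt 0.62 shift(tool) [-436.1 -361.8   25.9] mm wz -0.731 rad
```

View pics/w17.png

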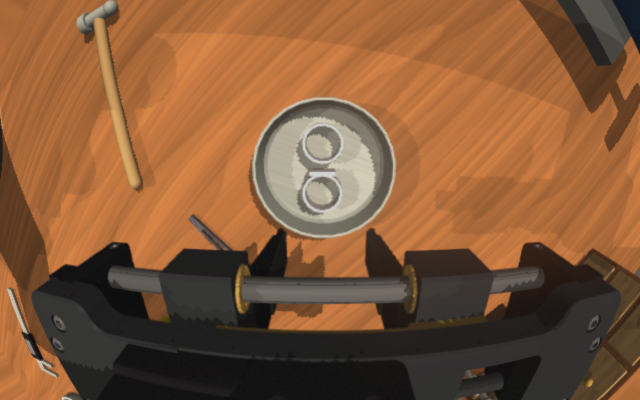

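View pics/s17b.png

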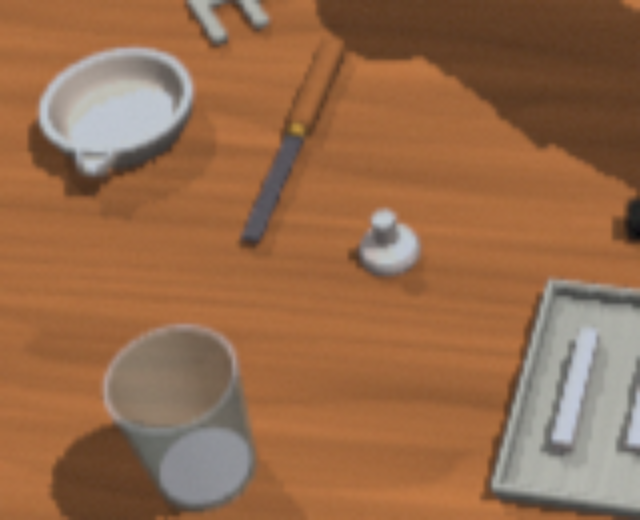

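```bash
python3 -m inch '[[0,0,0,-0.0365,-0.0305,0,0.5],[0,0,0,-0.0365,-0.0305,0,0.5],[0,0,0,-0.0365,-0.0305,0,0.5],[0,0,0,-0.0365,-0.0305,0,0.5],[0,0,0,-0.0365,-0.0305,0,0.5],[0,0,0,-0.0365,-0.0305,0,0.5]]'
python3 -m inch '[[0,0,0,-0.0365,-0.0305,0,0.5],[0,0,0,-0.0365,-0.0305,0,0.5],[0,0,0,-0.0365,-0.0305,0,0.5],[0,0,0,-0.0365,-0.0305,0,0.5],[0,0,0,-0.0365,-0.0305,0,0.5],[0,0,0,0,0,0,0.5],[0,0,0,0,0,0,0.5]]'
python3 - <<'E'
from h import *
im,s=snap('wrist','w18.png'); print(s['t'],s['joint_positions'])
togo(s,(.585,-.178),.14,45)
E
```

```text
t: 27.1
ee_pos: [0.5547, 0.0986, 0.3308]
ee_rot: [-0.001, 0.382, 0.924, -0.001]
force: [0.9, 0.8, 0.9]
width: 0.0475
t: 27.8
ee_pos: [0.5763, -0.1373, 0.3307]
ee_rot: [-0.001, 0.383, 0.924, 0.0]
force: [-0.2, 1.0, 0.1]
width: 0.0474
27.8 [-3.45402127e-01  5.27948108e-01  1.71996310e+00  2.19976300e-04
  8.96403896e-01 -1.13027119e+00]
grasp [ 0.5758 -0.1371  0.1597] jawaxis 44.96 tilt 0.16 shift(tool) [-35.5 -22.4  19.7] mm wz -0.001 rad
```

View pics/w18.png

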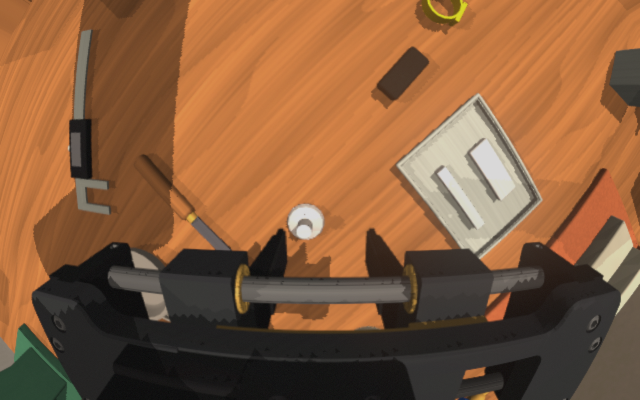

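```bash
python3 - <<'E'
from h import *
im,s=snap('wrist'); cv2.imwrite('pics/w19b.png',cv2.resize(im[190:260,265:345,::-1],None,fx=8,fy=8,interpolation=cv2.INTER_CUBIC))
b=blob(silver(im,50,140),(305,224)); print(b.sum(), circfit('wrist',b,.005,s))
print(onplane('wrist',(305,229.5),.034,s),onplane('wrist',(305,221),.01,s)); togo(s,(.585,-.178),.038)
E
```

```text
877 (array([ 0.5832251 , -0.17460168]), 19.150205612182617)
[[ 0.58262256 -0.17094097  0.034     ]] [[ 0.58132085 -0.17184856  0.01      ]]
grasp [ 0.5759 -0.1361  0.16  ] jawaxis 45.05 tilt 0.14 shift(tool) [-36.3 -23.2 122. ] mm
```

View pics/w19b.png

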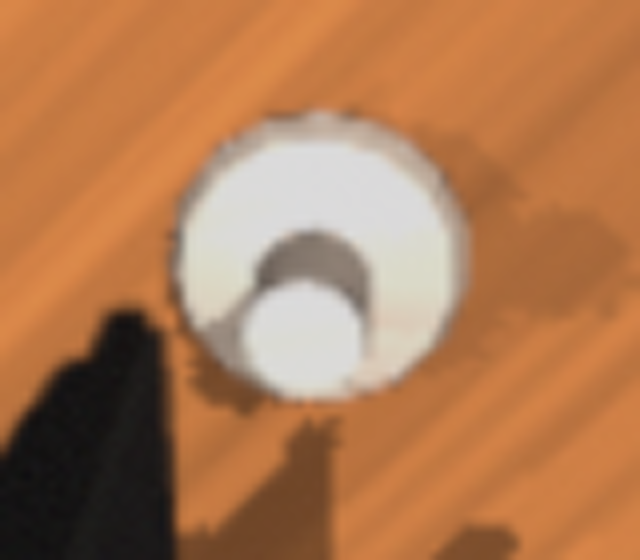

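```bash
python3 - <<'E'
from h import *
s=read_state()
a=onplane('wrist',(302.9,232.3),.034,s)[0];b=onplane('wrist',(304.7,223.5),.01,s)[0];print(a,b); togo(s,a[:2],.036,45)
E
```

```text
[ 0.58353451 -0.17394151  0.034     ] [ 0.58334185 -0.17352215  0.01      ]
grasp [ 0.5761 -0.1354  0.1603] jawaxis 45.12 tilt 0.11 shift(tool) [-32.7 -22.  124.3] mm wz 0.002 rad
```

```bash
python3 -m inch '[[0,0,0,-0.0325,-0.022,0,0.42],[0,0,0,0,0,0.045,0.42],[0,0,0,0,0,0.03,0.42],[0,0,0,0,0,0,0.42],[0,0,0,0,0,0,0.42]]'
python3 - <<'E'
from h import *
s=read_state(); togo(s,(.5834,-.1738),.036,45)
E
```

```text
t: 28.4
ee_pos: [0.5844, -0.1739, 0.2576]
ee_rot: [-0.0, 0.381, 0.924, 0.0]
force: [1.3, 0.1, -0.2]
width: 0.0398
grasp [ 0.5843 -0.1738  0.0866] jawaxis 45.18 tilt 0.04 shift(tool) [ 0.6 -0.6 50.6] mm wz 0.003 rad
```

```bash
python3 -m inch '[[0,0,0,0.0006,-0.0006,0.025,0.42],[0,0,0,0,0,0.015,0.42],[0,0,0,0,0,0.007,0.42],[0,0,0,0,0,0.003,0.42],[0,0,0,0,0,0,0.42]]'
python3 - <<'E'
from h import *
s=read_state(); togo(s,(.5834,-.1738),.036,45)
E
python3 -m inch '[[0,0,0,0,0,0,0],[0,0,0,0,0,0,0],[0,0,0,0,0,0,0],[0,0,0,0,0,0,0],[0,0,0,0,0,0,0],[0,0,0,0,0,0,0]]' 30
```

```text
t: 28.9
ee_pos: [0.5834, -0.1749, 0.2077]
ee_rot: [0.0, 0.382, 0.924, 0.0]
force: [0.5, -0.1, 0.3]
width: 0.0401
grasp [ 0.5835 -0.1749  0.0367] jawaxis 45.10 tilt 0.02 shift(tool) [0.9 0.7 0.7] mm wz 0.002 rad
t: 29.5
ee_pos: [0.5833, -0.175, 0.2076]
ee_rot: [0.0, 0.382, 0.924, -0.0]
force: [-1.0, 0.1, 4.4]
width: 0.0142
```

```bash
python3 -m inch '[[0,0,0,0,0,-0.01,0],[0,0,0,0,0,-0.04,0],[0,0,0,0,0,-0.05,0],[0,0,0,0,0,-0.02,0],[0,0,0,0,0,0,0]]'
python3 - <<'E'
from h import *
s=read_state(); togo(s,(.497,-.384),.16,45); print(s['force'],s['width'])
E
```

```text
t: 30.0
ee_pos: [0.5833, -0.1749, 0.331]
ee_rot: [0.003, 0.382, 0.924, 0.0]
force: [0.7, -0.8, -1.9]
width: 0.0144
grasp [ 0.5842 -0.1753  0.16  ] jawaxis 45.10 tilt 0.33 shift(tool) [-8.550e+01 -2.094e+02 -1.000e-01] mm wz 0.002 rad
[ 0.74092555 -0.82085374 -1.91601507] 0.01439695282762817
```

```bash
python3 -m inch '[[0,0,0,-0.0245,-0.0355,0,0],[0,0,0,-0.0245,-0.0355,0,0],[0,0,0,-0.0245,-0.0355,0,0],[0,0,0,-0.0245,-0.0355,0,0],[0,0,0,-0.0245,-0.0355,0,0],[0,0,0,-0.0245,-0.0355,0,0],[0,0,0,0,0,0,0],[0,0,0,0,0,0,0]]'
python3 - <<'E'
from h import *
im,s=snap('wrist','w20.png'); togo(s,(.497,-.384),.16,45); print(s['force'],s['width'],s['joint_positions'],s['ee_pos'],s['ee_rot'])
E
```

```text
t: 30.8
ee_pos: [0.5363, -0.4303, 0.3255]
ee_rot: [-0.001, 0.383, 0.924, 0.001]
force: [-0.3, 0.5, -1.6]
width: 0.0146
grasp [ 0.536  -0.43    0.1545] jawaxis 44.99 tilt 0.15 shift(tool) [60.1  4.9 -5.4] mm wz -0.000 rad
[-0.25222782  0.53460244 -1.57865522] 0.014638780849668987 [-7.72201916e-01  6.57463007e-01  1.47055986e+00  2.54411422e-04
  1.01625139e+00 -1.55748215e+00] [ 0.53628935 -0.43030341  0.32548203] [-1.20541080e-03  3.82799575e-01  9.23830437e-01  5.97006300e-04]
```

View pics/w20.png

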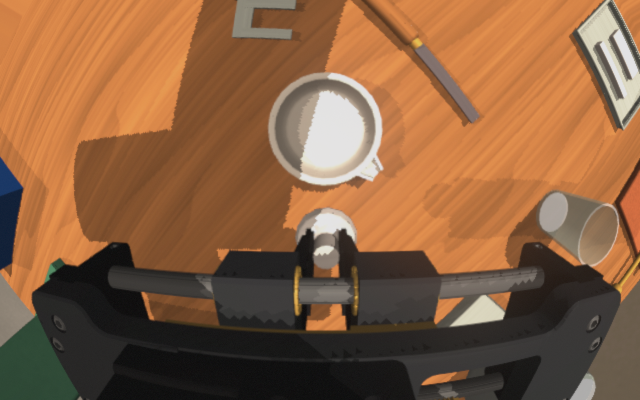

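```bash
python3 - <<'E'
from h import *
s={'ee_pos':np.array([.5363,-.4303,.3255]),'ee_rot':np.array([-1.205e-3,.3828,.92383,.0006])}
im=cv2.imread('pics/w20.png')[60:200,255:400]
cv2.imwrite('pics/w20b.png',cv2.resize(im,None,fx=4,fy=4,interpolation=cv2.INTER_CUBIC))
P=onplane('wrist',[(269,127),(382,127),(325,73),(323,185),(284,89),(366,89)],.028,s)[:,:2]
A=np.c_[2*P,np.ones(len(P))]; x=np.linalg.lstsq(A,(P**2).sum(1),rcond=None)[0]; c=x[:2]; print(c,np.sqrt(x[2]+c@c))
togo(read_state(),c,.1,45)
E
```

```text
[ 0.48973682 -0.3841872 ] 0.050991569523175795
grasp [ 0.5365 -0.429   0.1549] jawaxis 45.06 tilt 0.14 shift(tool) [64.6 -1.3 55. ] mm wz 0.001 rad
```

View pics/w20b.png

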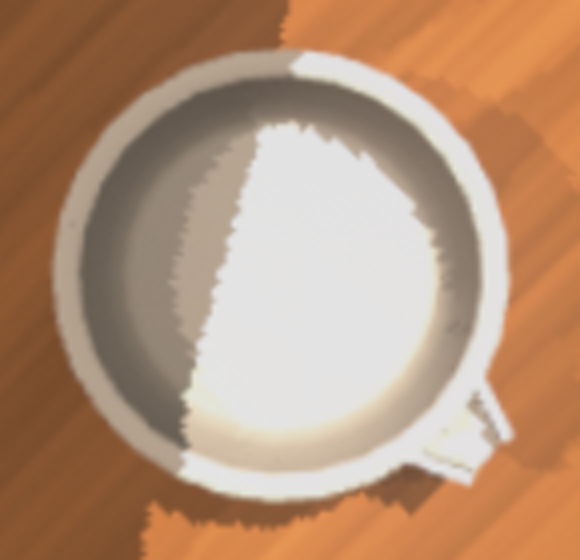

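```bash
python3 -m inch '[[0,0,0,0.033,-0.0005,0,0],[0,0,0,0.032,-0.0005,0,0],[0,0,0,0,0,0.035,0],[0,0,0,0,0,0.035,0],[0,0,0,0,0,0,0],[0,0,0,0,0,0,0]]'
python3 - <<'E'
from h import *
s=read_state(); togo(s,(.4897,-.3842),.0447,45); print(s['force'],s['width'])
E
```

```text
t: 31.45
ee_pos: [0.4908, -0.3837, 0.2575]
ee_rot: [-0.0, 0.381, 0.924, 0.0]
force: [0.3, 0.1, -0.9]
width: 0.014
grasp [ 0.4906 -0.3835  0.0865] jawaxis 45.16 tilt 0.06 shift(tool) [ 0.2 -1.1 41.8] mm wz 0.003 rad
[ 0.34101101  0.11557525 -0.94413751] 0.014034353827536473
```

```bash
python3 -m inch '[[0,0,0,0,-0.001,0.02,0],[0,0,0,0,0,0.012,0],[0,0,0,0,0,0.005,0],[0,0,0,0,0,0.002,0],[0,0,0,0,0,0.001,0],[0,0,0,0,0,0,0]]'
python3 -m inch '[[0,0,0,0,0,0.001,0],[0,0,0,0,0,0,0]]'
```

```text
t: 32.05
ee_pos: [0.4896, -0.3852, 0.2178]
ee_rot: [0.0, 0.382, 0.924, -0.0]
force: [-0.6, -0.3, -1.7]
width: 0.0142
t: 32.25
ee_pos: [0.4895, -0.3851, 0.2165]
ee_rot: [0.0, 0.382, 0.924, -0.0]
force: [0.5, 0.7, -1.5]
width: 0.0144
```

```bash
python3 -m inch '[[0,0,0,0,0,0.0008,0],[0,0,0,0,0,0,0]]'
python3 -m inch '[[0,0,0,0,0,0.0005,0],[0,0,0,0,0,0,0]]'
```

```text
t: 32.45
ee_pos: [0.4895, -0.3852, 0.2156]
ee_rot: [0.0, 0.382, 0.924, -0.0]
force: [-0.0, 0.2, -0.3]
width: 0.0142
t: 32.65
ee_pos: [0.4895, -0.3852, 0.2156]
ee_rot: [0.0, 0.382, 0.924, -0.0]
force: [-0.8, 1.4, 5.2]
width: 0.0144
```

```bash
python3 -m inch '[[0,0,0,0,0,0,0.32],[0,0,0,0,0,0,0.32],[0,0,0,0,0,0,0.32],[0,0,0,0,0,-0.01,0.32],[0,0,0,0,0,-0.04,0.32],[0,0,0,0,0,-0.05,0.32],[0,0,0,0,0,-0.05,0.5],[0,0,0,-0.04,0,0,0.5]]'
python3 -m inch '[[0,0,0,-0.04,0,0,0.5],[0,0,0,0,0,0,0.5],[0,0,0,0,0,0,0.5]]'
python3 - <<'E'
from h import *
im,s=snap('wrist','w21.png'); snap('scene','s21.png'); snap('side','d21.png')
E
```

```text
t: 33.45
ee_pos: [0.517, -0.412, 0.3744]
ee_rot: [0.005, 0.382, 0.924, -0.002]
force: [1.3, -1.6, 1.2]
width: 0.0414
t: 33.75
ee_pos: [0.5461, -0.4416, 0.3648]
ee_rot: [-0.0, 0.382, 0.924, 0.0]
force: [0.0, -0.1, -1.1]
width: 0.0475
```

View pics/w21.png

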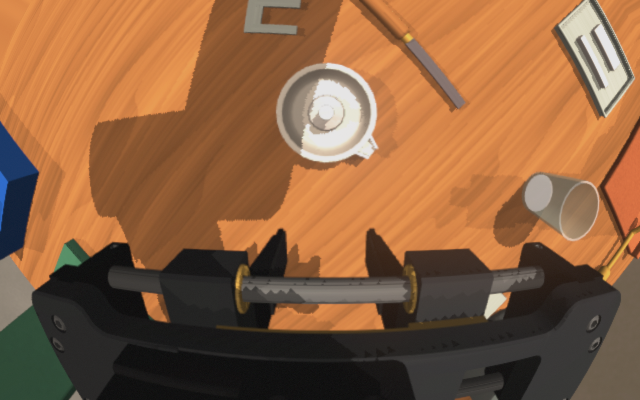

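View pics/s21.png

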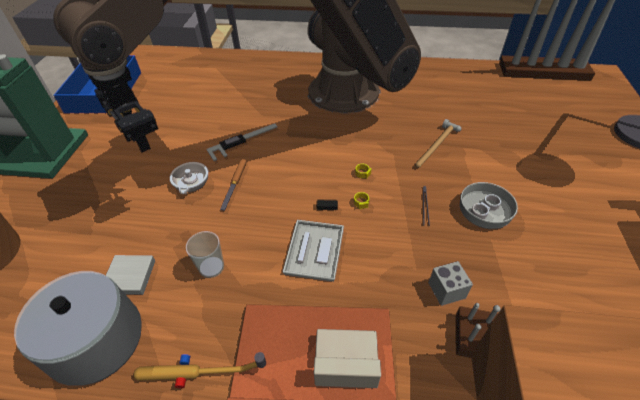

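View pics/d21.png

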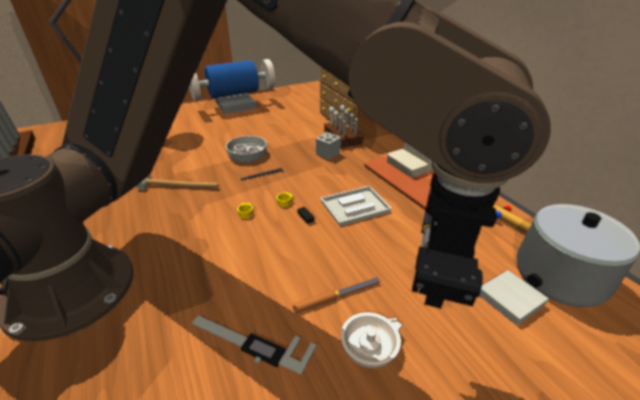

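```bash
python3 - <<'E'
from h import *
a=cv2.imread('pics/scene0.png');b=cv2.imread('pics/s21.png')
d=cv2.absdiff(a,b).max(2)>40
for n,(x0,x1,y0,y1) in dict(tray=(275,355,212,285),bowl=(452,524,175,240),dish=(160,218,155,205),file=(215,250,155,215),tweez=(415,435,180,230),yel=(350,375,160,210)).items(): print(n,d[y0:y1,x0:x1].sum())
def p(uv): return onplane('scene',uv,.012)[:,:2]
im=b[:,:,::-1].copy(); m=silver(im,40,170)
for n,uv in (('rod',(303,247)),('bar',(324,249))): 
    print(n,rectfit('scene',blob(m,uv),.014))
cv2.imwrite('pics/fin.png',cv2.resize(np.hstack([b[210:290,270:360],b[170:250,450:540],b[140:220,150:240]]),None,fx=2.9,fy=2.9,interpolation=cv2.INTER_CUBIC))
E
```

```text
tray 425
bowl 291
dish 1446
file 982
tweez 0
yel 0
rod (array([ 0.69149573, -0.0110822 ]), array([132.18502808,  95.0305481 ]), -2.8904800415039062)
bar (array([ 0.69149573, -0.0110822 ]), array([132.18502808,  95.0305481 ]), -2.8904800415039062)
```

View pics/fin.png

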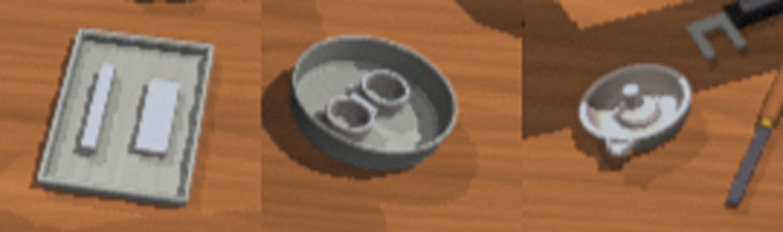

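The close crop shows both ingots lengthwise beside each other, both rings flat in the bowl, and the button standing in the dish. The file-area difference lies under the arm's changed shadow.

```bash
python3 -c "
from rig import *
print(read_state()['t']); print(close_job())"
```

```text
33.9
the job is handed in; nothing more can be done
None
```

I placed all five castings in the order asked and handed the job in at 33.9 s:
- **Tray:** the flat bar and square rod lie lengthwise, side by side.
- **Bowl:** the plain ring and plate ring stand open ends up on the floor, side by side.
- **Dish:** the sprue button stands stub up on the floor.

I lowered each piece until the wrist felt light contact, between 4 and 8 N, before letting go.

The last wrist, scene and side pictures show every piece where it belongs and the gripper clear. The tweezers and yellow rings show no pixel change from the start. The tray, bowl, dish and file look unmoved.

Two checks failed or disagreed:
- **Tray direction:** the tray's long side measured 151 × 116 mm, running away from the robot rather than left to right as described. I went by the measured length.
- **Last numeric checks:** the final fit of the ingots merged with the tray floor and gave no separate poses, so I judged them by eye. The file area also differed from the start picture; I put that down to the arm's shadow and did not test it further.

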